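Hang a fragile lacquer tumbler mouth-down on its drying peg

ROBOT

A 6-joint arm with a two-finger parallel gripper is mounted at the origin on the work surface. World frame = base frame: x ahead of the robot, y to its left, z up, the work surface at z = 0. Lengths are in m, angles in rad, forces in N, time in s.
With the tool pointing down it reaches from about 0.275 to 0.825 m from the base axis. Payload 5.2 kg.
Tool frame: the origin (TCP) lies on the mounting face of the last link; the fingertips stand 186 mm ahead of it and the grasp point (between the pads) lies 167 mm ahead of it; x points along the fingers, y is the direction in which the jaws open and shut, and the axes are right-handed (so a half turn about x gives the same grasp; the last joint's range is limited). The gripper opens to 93 mm and grips with 3 to 60 N. Pads are 15 mm wide; open, the fingers measure 128 mm over their backs; the gripper's body (75 mm by 188 mm) begins 65 mm behind the grasp point.
Start: joints at [-1.42, 0.259, 1.535, -0, 1.348, -0.203], TCP at [0.191, -0.516, 0.405] pointing down, gripper open.
Joint ranges: [-3.14, 3.14], [-0.91, 2.08], [0.19, 2.58], [-1.22, 4.36], [0.22, 2.71], [-3.12, 3.12]. Speed limits (rad/s): [2.57, 2.57, 3.14, 3.14, 3.14, 3.14].

INTERFACE

Orientations are given as a unit quaternion [x, y, z, w].
In Python, from rig import r gives the robot as it stands.
- The arm moves only by the tool move_arm, never from a script. Its argument "increments" is a list of rows, each an object with "xyz": the shift along the tool's x, y, z in cm, a list of three; "turn": the turn, a rotation vector about the tool's x, y, z in degrees, a list of three. A call has 1 to 20 rows; each row is the pose to reach, as a shift and turn from the pose commanded when the call began, along the tool's axes at that moment; what a row does not reach only later rows make up. A row lasts 1/12 s, in which the tool goes at most 41.7 mm and 7.16 degrees, less where a joint would pass 70% of its speed; a pose out of reach is approached as far as the arm can. A call with a gripper value outside its range is refused whole. "jaw" is the opening, from -1 (shut) to 1 (fully open), set as the call begins (left out, the last holds). The fingers move at their own pace and stop on an object; "squeeze" is the grip in N (left out, the last holds). Time passes only in rows, so rows that repeat a pose let the fingers close. It gives the time, the measured TCP pose, the force and the opening at its end, in the units of the state.
- r.observe(): the state, without advancing time (a new reading comes with each control period).
- r.capture(name): name is "scene" or "side" or "wrist"; returns the picture (420x560x3 uint8, red, green, blue); there is no depth.
- r.get_calibration(name): a dict with "fx", "fy", "cx", "cy" (pixels), "camera_from_world" (4x4, takes a point from world to camera coordinates). Camera axes: x right, y down, z forward; pixel columns grow to the right and rows downward; lengths in m; the calibration is good to about 2 mm. A picture is of the moment at which its call begins: read the wrist's pose just before it. get_calibration takes no time and is no camera call; for the wrist camera it gives the pose at the moment of the call.
- r.sign_off(): hands the job in, once; it reports no verdict.
The state is a dict: "time": time; "q": joint angles; "joint_velocities": joint speeds; "tau": joint torques, N m; "tcp_pos": TCP position; "tcp_rot": TCP orientation; "contact_force": force on the tool from outside, world axes, zero at the start; "torque": the same for the moment, N m; "gripper_width": opening from 0.0 (shut) to 1.0 (fully open).
Only numpy, scipy, OpenCV 4.12 (cv2) and the standard library are available. Lean on these libraries where they do the work, as an engineer would, in place of code of your own. Each camera call takes 0.05 s, during which the arm holds its last target. There are 200 camera calls.

TASK

Take the black tumbler out of its cradle, turn it mouth-down and lower it over the bare drying peg until its inner floor rests on the cork cap, then let go so that it hangs there straight. Its brittle wall breaks easily: grip it with no more than about 30 N, never press it on the peg with more than about 15 N, and do not let it drop. Leave the red tumbler, the lacquer pot and the spatula where they are.

Things in the scene. Friction and masses are not known exactly. Their poses are not given: they have to be found in the camera images.
- tumbler: matt black thin-walled open tumbler, a straight round tube closed at one end: outer diameter 54, inner 47, 110 long, floor 6 thick, about 140 g. It starts lying level in the cradle, mouth to the robot's left (+y), axis 70 above the bench. Origin: centre of the outer face of its closed end; x axis from closed end to mouth (y and z arbitrary round it)
- tumbler_base (a point): centre of the outer face of the tumbler's closed end (the same point as the tumbler's origin)
- tumbler_mouth (a point): centre of the tumbler's open mouth, 110 from tumbler_base
- cradle: fixed wooden cradle, 150 long (x) by 80 wide (y): board 14 thick, two felt-covered rods along x, their tops 49 above the bench, within 25 of the centre line, so the tumbler's sides stand free; wooden ends at x +-60, 58 wide, 40 high. Origin: centre of its underside on the bench. The tumbler lies along its x axis
- free_stand: the bare drying peg: fixed upright steel stand, round base of diameter 100 and 12 high, collar of diameter 32 up to 36, post of diameter 16, on top a cork cap of diameter 28 and 12 thick, its top 130 above the bench. Nothing hangs on it. Origin: centre of the underside of its base on the bench, z up
- free_stand_top (a point): centre of the top of the free stand's cork cap, 130 above the bench, as it is unpressed (the point does not sink). The cap is on a spring: it stays up under 2.5 N, sinks up to 12 and takes 6 N at the bottom of its travel
- full_stand: a second stand just like the free one, occupied: the red tumbler hangs on it. Origin: centre of the underside of its base
- red_tumbler: a red lacquered tumbler of the same size, already hanging mouth-down on the full stand; leave alone. Origin: on its axis at its inner floor (130 above the bench; its top is 136 above the bench, its rim 26), z up
- lacquer_pot: white round pot with a black lid, diameter 76, 64 high, loose on the bench; leave alone. Origin: centre of its underside
- spatula: loose spatula 170 long lying on the bench; leave alone. Its x axis runs along it, from handle to blade
There are look-alikes about, which are no part of the job. What is shaped like the tumbler but orange is not meant. What is shaped like the free_stand but orange or pink is not meant.

How it is judged:
On the way, in this order (a step that is already met when the one before it is completed fails the run):
1. the tumbler is lifted clear of the cradle (height (world z) of tumbler_base above 0.1 m and height (world z) of tumbler_mouth above 0.09 m and contact force between tumbler and cradle below 0.05 N), for 0.1 s.
2. the tumbler is mouth-down with the free peg inside its mouth (z of tumbler_mouth in the frame of free_stand_top below -0.01 m and z of tumbler_base in the frame of free_stand_top above 0 m and horizontal distance between tumbler_mouth and free_stand_top below 0.02 m), for 0.1 s.
At the end, for the whole second after the job is handed in: the tumbler hangs mouth-down and still on the free stand, its closed end 6 mm (-2 to 10 mm accepted) above the height of the unpressed cap's top, its mouth at least 98 mm below that height, its base centre within 14 mm and its mouth centre within 16 mm of the peg's axis, and the stand carries it (z of tumbler_mouth in the frame of free_stand_top below -0.098 m and z of tumbler_base in the frame of free_stand_top between -0.002 and 0.01 m and horizontal distance between tumbler_base and free_stand_top below 0.014 m and horizontal distance between tumbler_mouth and free_stand_top below 0.016 m and linear speed of tumbler below 0.02 m/s and contact force between tumbler and free_stand above 0.3 N); the robot touches nothing.
It fails at once if the fingers' squeeze on the tumbler passes 80 N, both pads added together (a grip of 40 N) (contact force between the fingers and tumbler above 80 N).
It fails at once if the tumbler is pressed on the free stand with more than 18 N (contact force between tumbler and free_stand above 18 N).
It fails at once if the tumbler falls (faster than 0.45 m/s with no finger touching it) (linear speed of tumbler above 0.45 m/s and contact force between the fingers and tumbler below 0.05 N).
It fails at once if the red tumbler (by 12 mm), the lacquer pot or the spatula (by 15 mm) is moved (distance of red_tumbler from where it was at the start of the episode above 0.012 m or distance of any of lacquer_pot, spatula from where it was at the start of the episode above 0.015 m).
It also fails if it takes over 54 s, if anything falls off the work surface, if the arm or the gripper's body presses on something with over 40 N, if the wrist force passes 120 N, or if a joint passes its speed limit or range.

## Working session

There is one attempt and no reset: what is moved stays moved. The work goes in short steps, Python scripts to look and compute and a tool call to move; the robot and the scene stay as the last step left them, time stands still between calls to the robot, and variables do not carry over. Pictures are saved under pics/ and viewed, about 8 in all and at most 12, crops included, and the job is handed in when it is done.

Besides the shell and the picture viewer there is one more tool, called as name(argument=value, ...) on one line, values as JSON. move_arm: Moves the arm, as the interface text tells. Its arguments: {"type":"object","properties":{"increments":{"type":"array","items":{"type":"object","properties":{"xyz":{"type":"array","items":{"type":"number"}},"turn":{"type":"array","items":{"type":"number"}}}}},"jaw":{"type":"number"},"squeeze":{"type":"number"}},"required":["increments"]}

```bash
mkdir -p pics
python3 - <<'E'
from rig import r
import cv2,numpy as np
s=r.observe();print(s['time'],s['tcp_pos'],s['tcp_rot'],s['gripper_width'])
for n in ("scene","side"):
    im=r.capture(n);cv2.imwrite(f"pics/{n}0.png",im[...,::-1])
    c=r.get_calibration(n);print(n,c['fx'],c['fy'],c['cx'],c['cy'],np.round(c['camera_from_world'],4).tolist())
a=cv2.imread("pics/scene0.png");b=cv2.imread("pics/side0.png")
E
```

```text
0.0 [ 0.19051906 -0.51570464  0.40391836] [ 0.69607995  0.1250802  -0.69606611  0.12377246] 1.00248804003461
scene 431.9900907868989 431.9900907868989 278.35941340173923 209.9670680311296 [[-0.1692, 0.9856, 0.007, 0.0706], [0.6461, 0.1163, -0.7543, -0.3007], [-0.7443, -0.1231, -0.6564, 1.4899], [0.0, 0.0, 0.0, 1.0]]
side 383.5358441470201 383.5358441470201 280.8940092264435 207.85287791244198 [[-0.995, -0.0987, -0.0168, 0.5693], [-0.0509, 0.6438, -0.7635, 0.1066], [0.0862, -0.7588, -0.6456, 0.9535], [0.0, 0.0, 0.0, 1.0]]
```

View pics/scene0.png

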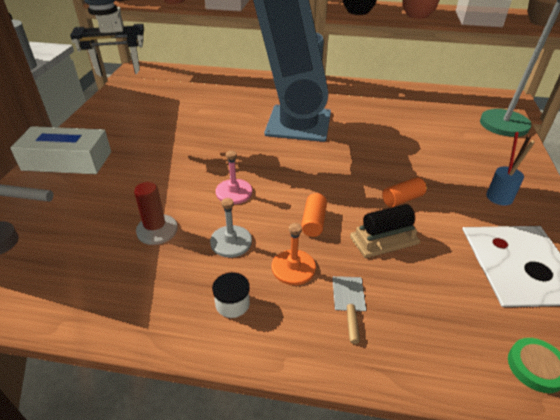

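View pics/side0.png

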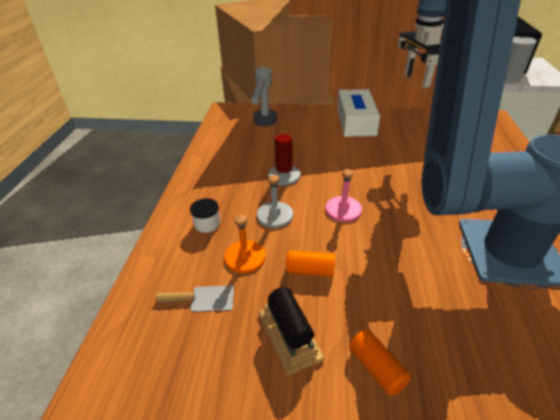

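Scene view: black tumbler in its cradle at about (388,220), bare grey stand at (230,240) with its cap at (228,204), red tumbler at (148,205), pot at (231,293), orange stand at (295,265) and orange tubes at (314,214) and (404,192). Side view: tumbler at (290,317), free stand at (275,215) with its cap at (273,180), red tumbler at (284,155).

```bash
cat > h.py <<'E'
import numpy as np,cv2
from rig import r
def ray(n,uv,c=None):
    c=c or r.get_calibration(n);M=np.array(c['camera_from_world']);R,t=M[:3,:3],M[:3,3]
    d=R.T@np.array([(uv[0]-c['cx'])/c['fx'],(uv[1]-c['cy'])/c['fy'],1]);return -R.T@t,d/np.linalg.norm(d)
def plane(n,uv,z,c=None):
    o,d=ray(n,uv,c);return o+d*(z-o[2])/d[2]
def tri(rs):
    A=sum(np.eye(3)-np.outer(d,d) for o,d in rs);b=sum((np.eye(3)-np.outer(d,d))@o for o,d in rs)
    p=np.linalg.solve(A,b);return p,[np.linalg.norm(np.cross(p-o,d)) for o,d in rs]
def blob(mask,roi):
    m=np.zeros_like(mask);x0,y0,x1,y1=roi;m[y0:y1,x0:x1]=mask[y0:y1,x0:x1]
    m=cv2.morphologyEx(m,cv2.MORPH_OPEN,np.ones((3,3),np.uint8))
    cs=max(cv2.findContours(m,0,2)[0],key=cv2.contourArea);h=cv2.convexHull(cs)
    M=cv2.moments(h);return np.array([M['m10']/M['m00'],M['m01']/M['m00']]),h
E
python3 - <<'E'
from h import *
ims={n:cv2.imread(f"pics/{n}0.png") for n in("scene","side")}
T={"scene":(355,195,420,240),"side":(262,282,318,352)}
B={"scene":(205,222,256,258),"side":(253,198,298,232)}
C={"scene":(219,196,238,211),"side":(264,172,284,186)}
out={k:[] for k in"TBC"}
vis=[]
for n,im in ims.items():
    hsv=cv2.cvtColor(im,cv2.COLOR_BGR2HSV);H,S,V=cv2.split(hsv)
    mk={"T":(V<48)*np.uint8(255),"B":((S<75)&(V>80))*np.uint8(255)}
    v=im.copy()
    for k,roi in(("T",T[n]),("B",B[n])):
        c,h=blob(mk[k],roi);out[k].append(ray(n,c));print(n,k,c.round(1),cv2.contourArea(h),cv2.boundingRect(h))
        cv2.polylines(v,[h],1,(0,255,0),1)
        print(plane(n,c,.07 if k=="T" else .01).round(4))
        if k=="T":
            (cx,cy),(w,hh),a=cv2.minAreaRect(h);b=cv2.boxPoints(((cx,cy),(w,hh),a));
            l=b[1]-b[0] if np.linalg.norm(b[1]-b[0])>np.linalg.norm(b[2]-b[1]) else b[2]-b[1]
            p,q=plane(n,c-l/4,.07),plane(n,c+l/4,.07);print("rect",w,hh,"dir",((q-p)/np.linalg.norm(q-p)).round(4))
    for k in(T,C):
        x0,y0,x1,y1=k[n];vis.append(cv2.resize(v[(y0+y1)//2-35:(y0+y1)//2+35,(x0+x1)//2-35:(x0+x1)//2+35],(280,280),interpolation=0)); print("crop org",(x0+x1)//2-35,(y0+y1)//2-35)
for k in"TB":print(k,tri(out[k]))
cv2.imwrite("pics/c1.png",np.vstack([np.hstack(vis[:2]),np.hstack(vis[2:])]))
E
```

```text
scene T [388.9 219.9] 1083.0 (364, 205, 50, 31)
[0.5324 0.2824 0.07  ]
rect 23.482885360717773 51.69820022583008 dir [-0.4968  0.8679  0.    ]
scene B [230.5 240.2] 1053.5 (210, 222, 42, 35)
[ 0.6053 -0.0851  0.01  ]
crop org 352 182
crop org 193 168
side T [289.6 319.3] 1587.0 (269, 289, 44, 62)
[0.5255 0.29   0.07  ]
rect 61.99563980102539 28.63513946533203 dir [-0.4516  0.8922  0.    ]
side B [274.4 213.5] 754.5 (257, 198, 36, 30)
[ 0.5983 -0.0821  0.01  ]
crop org 255 282
crop org 239 144
T (array([0.52537075, 0.28437488, 0.06302197]), [np.float64(0.000963424110344032), np.float64(0.0009634241103440854)])
B (array([ 0.59938045, -0.08736416,  0.00455132]), [np.float64(0.0006773869698388168), np.float64(0.0006773869698388399)])
```

View pics/c1.png

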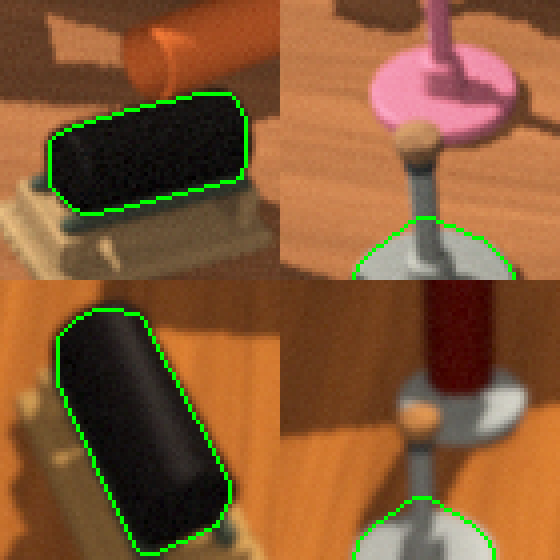

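```bash
cat >> h.py <<'E'
from scipy.spatial.transform import Rotation as Ro
def Rd(yaw,tilt=0):
    """tool down, y_t at angle yaw (deg)"""
    y=np.array([np.cos(np.radians(yaw)),np.sin(np.radians(yaw)),0]);x=np.array([0,0,-1.]);
    return Ro.from_matrix(np.c_[x,y,np.cross(x,y)])
def inc(p,R):
    s=r.observe();R0=Ro.from_quat(s['tcp_rot']);d=R0.inv().apply(np.array(p)-s['tcp_pos'])*100
    v=(R0.inv()*R).as_rotvec(degrees=True);print("xyz cm",d.round(2),"turn",v.round(2),"rows>=",np.linalg.norm(d)/4.17,np.linalg.norm(v)/7.16)
E
python3 - <<'E'
from h import *
c=(227.5,203);k=(273.75,179.3)
print("cap",tri([ray("scene",c),ray("side",k)]),plane("scene",c,.124),plane("side",k,.124))
for nm,uv,z in(("orange st base",(294,266),.01),("pink base",(234,191),.01),("or tube",(314,214),.027),("or tube2",(404,193),.027),("pot",(231,295),.03),("red",(148,206),.08),("spat mid",(350,305),.005)):print(nm,plane("scene",uv,z).round(3))
for nm,uv,z in(("orange st",(245,258),.01),("pink",(343,209),.01),("or tube",(311,263),.027),("or2",(379,361),.027),("pot",(205,216),.03),("red",(284,154),.08),("spat mid",(195,299),.005)):print(nm,plane("side",uv,z).round(3))
R0=Ro.from_quat(r.observe()['tcp_rot']);print(R0.as_matrix().round(3))
for y in(28,-152):print(y);inc((.50,.27,.40),Rd(y))
E
```

```text
cap (array([ 0.59778356, -0.08691504,  0.12202476]), [np.float64(0.0010416182139143153), np.float64(0.001041618213914223)]) [ 0.60131116 -0.08531034  0.124     ] [ 0.59710768 -0.08580572  0.124     ]
orange st base [0.66  0.078 0.01 ]
pink base [ 0.419 -0.123  0.01 ]
or tube [0.494 0.104 0.027]
or tube2 [0.367 0.333 0.027]
pot [ 0.78  -0.037  0.03 ]
red [ 0.596 -0.285  0.08 ]
spat mid [0.743 0.209 0.005]
orange st [0.651 0.088 0.01 ]
pink [ 0.409 -0.116  0.01 ]
or tube [0.49  0.106 0.027]
or2 [0.355 0.336 0.027]
pot [ 0.779 -0.034  0.03 ]
red [ 0.589 -0.278  0.08 ]
spat mid [0.743 0.214 0.005]
[[-0.     0.346 -0.938]
 [ 0.002 -0.938 -0.346]
 [-1.    -0.002 -0.   ]]
28
xyz cm [  0.52 -62.98 -56.25] turn [-9.773e+01 -9.000e-02  5.000e-02] rows>= 20.25122134186165 13.649026895187927
-152
xyz cm [  0.52 -62.98 -56.25] turn [8.227e+01 5.000e-02 9.000e-02] rows>= 20.25122134186165 11.490648421244883
```

move_arm(increments=[{"xyz": [0, -4, -3.5], "turn": [-6, 0, 0]}, {"xyz": [0, -7, -6.2], "turn": [-11, 0, 0]}, {"xyz": [0, -10.5, -9.4], "turn": [-16, 0, 0]}, {"xyz": [0, -14, -12.5], "turn": [-21, 0, 0]}, {"xyz": [0, -17, -15.2], "turn": [-26, 0, 0]}, {"xyz": [0, -20, -18], "turn": [-31, 0, 0]}, {"xyz": [0, -23, -20.5], "turn": [-36, 0, 0]}, {"xyz": [0, -26, -23.2], "turn": [-41, 0, 0]}, {"xyz": [0, -29, -26], "turn": [-46, 0, 0]}, {"xyz": [0, -32, -28.6], "turn": [-51, 0, 0]}, {"xyz": [0, -35, -31.2], "turn": [-56, 0, 0]}, {"xyz": [0, -38, -34], "turn": [-61, 0, 0]}, {"xyz": [0, -41, -36.6], "turn": [-66, 0, 0]}, {"xyz": [0, -44, -39.3], "turn": [-71, 0, 0]}, {"xyz": [0, -47, -42], "turn": [-76, 0, 0]}, {"xyz": [0, -50, -44.7], "turn": [-81, 0, 0]}, {"xyz": [0, -53, -47.3], "turn": [-86, 0, 0]}, {"xyz": [0, -56, -50], "turn": [-91, 0, 0]}, {"xyz": [0, -59, -52.7], "turn": [-96, 0, 0]}, {"xyz": [0.5, -62, -55.4], "turn": [-97.7, 0, 0]}])

```text
time: 1.77
tcp_pos: [0.4958, 0.2601, 0.4002]
tcp_rot: [0.363, 0.607, -0.362, 0.607]
contact_force: [0.7, -0.2, -0.3]
gripper_width: 1.0
```

Run:
```python
from h import *
s=r.observe();print(s['time'],s['tcp_pos'],s['q'],np.abs(s['joint_velocities']).max())
print(Ro.from_quat(s['tcp_rot']).as_matrix().round(3))
c=r.get_calibration("wrist");im=r.capture("wrist");np.save("w1.npy",c,allow_pickle=True)
cv2.imwrite("pics/w1.png",im[...,::-1]);print(c)
```

```text
1.7667 [0.49577879 0.26008391 0.40016775] [ 2.83923711e-01  2.78949531e-01  1.51887545e+00 -4.90056859e-05
  1.34255357e+00 -2.09481072e-01] 0.7635287530929235
[[ 0.001  0.881  0.474]
 [ 0.     0.474 -0.881]
 [-1.     0.001  0.   ]]
{'fx': 377.10410861893115, 'fy': 377.10410861893115, 'cx': 281.71516076013654, 'cy': 218.06404637006483, 'camera_from_world': array([[ 8.80470510e-01,  4.74099953e-01,  9.56851425e-04,
        -5.60297312e-01],
       [ 4.58047828e-01, -8.51176728e-01,  2.56301317e-01,
        -3.50020157e-02],
       [ 1.22326892e-01, -2.25227468e-01, -9.66596461e-01,
         3.83083117e-01],
       [ 0.00000000e+00,  0.00000000e+00,  0.00000000e+00,
         1.00000000e+00]])}
```

View pics/w1.png

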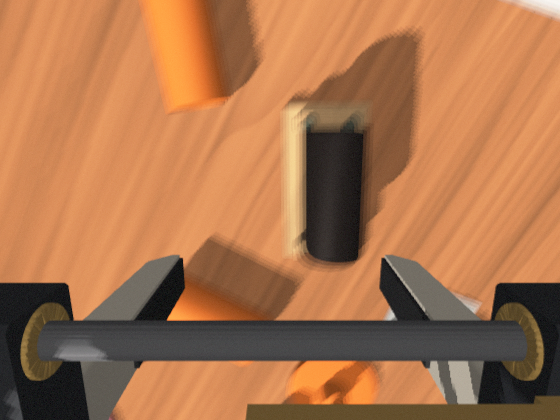

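Wrist view: tumbler at about (334,195), nearly vertical in the image and still motion-blurred. I'll take a settled one and measure numerically.

```bash
cat >> h.py <<'E'
def tumb(roi,name,thr=45):
    c=r.get_calibration("wrist");im=r.capture("wrist")[...,::-1].copy();cv2.imwrite(f"pics/{name}.png",im)
    V=im.max(2);V=cv2.GaussianBlur(V,(3,3),0)
    cen,h=blob((V<thr)*np.uint8(255),roi)
    m=np.zeros(V.shape,np.uint8);cv2.fillPoly(m,[h],255);x,y,w,hh=cv2.boundingRect(h)
    print("bbox",x,y,w,hh)
    rows=np.arange(y+int(.2*hh),y+int(.75*hh))
    L=np.array([np.flatnonzero(m[v])[[0,-1]] for v in rows])
    o=[]
    for side in(0,1):   # side tangent plane of each silhouette edge
        f=np.polyfit(rows,L[:,side],1);o.append([ (np.polyval(f,v),v) for v in(rows[0],rows[-1])])
    ax=[]
    for i in(0,1):
        # bisector of the two edge rays gives axis ray; onto z=.07
        a=ray("wrist",o[0][i],c)[1];b=ray("wrist",o[1][i],c)[1];O=ray("wrist",(0,0),c)[0]
        d=(a+b);ax.append(O+d*(.07-O[2])/d[2]);print("half-dia",np.linalg.norm(np.cross(a,b))/2*np.linalg.norm(ax[-1]-O))
    u=ax[0]-ax[1];u/=np.linalg.norm(u);print("axis pt",ax[1].round(4),"mouth dir",u.round(4),np.degrees(np.arctan2(u[1],u[0])).round(2))
    top=plane("wrist",(cen[0],y),.07,c),plane("wrist",(cen[0],y),.097,c);bot=plane("wrist",(cen[0],y+hh),.07,c),plane("wrist",(cen[0],y+hh),.097,c)
    for n,q in(("top.07",top[0]),("top.097",top[1]),("bot.07",bot[0]),("bot.097",bot[1])):print(n,q.round(4),"s=",((q-ax[1])@u).round(4))
    return ax[1],u
E
python3 - <<'E'
from h import *
for i in range(3): r.capture("wrist")
s=r.observe();print(s['time'],s['tcp_pos'],s['q'],np.abs(s['joint_velocities']).max())
for t in(35,45):tumb((285,100,395,280),f"w2_{t}",t)
E
```

```text
1.9667 [0.49518614 0.25845251 0.39846219] [ 2.81474282e-01  2.79100745e-01  1.52292242e+00 -3.82428709e-04
  1.34234396e+00 -2.08614623e-01] 0.04017649590911766
bbox 341 132 24 135
half-dia 0.00829293530113409
half-dia 0.0081560262170914
axis pt [0.5576 0.2653 0.07  ] mouth dir [-0.4826  0.8758  0.    ] 118.86
top.07 [0.5158 0.3373 0.07  ] s= 0.0833
top.097 [0.5111 0.3358 0.097 ] s= 0.0843
bot.07 [0.5749 0.2382 0.07  ] s= -0.032
bot.097 [0.565  0.2455 0.097 ] s= -0.0209
bbox 301 130 65 139
half-dia 0.025570117137899816
half-dia 0.02563225099313552
axis pt [0.5433 0.2553 0.07  ] mouth dir [-0.4821  0.8761  0.    ] 118.83
top.07 [0.5012 0.3302 0.07  ] s= 0.0859
top.097 [0.4978 0.3293 0.097 ] s= 0.0867
bot.07 [0.5607 0.2272 0.07  ] s= -0.0331
bot.097 [0.552  0.2352 0.097 ] s= -0.0218
```

```bash
cat >> h.py <<'E'
def Rt(mang,tilt):
    """tool for tumbler heading mang (deg); tilt 0 = down, + = fingers leaning to heading"""
    m=np.array([np.cos(np.radians(mang)),np.sin(np.radians(mang)),0]);t=np.radians(tilt)
    x=np.array([0,0,-np.cos(t)])+m*np.sin(t);y=np.array([m[1],-m[0],0])
    return Ro.from_matrix(np.c_[x,y,np.cross(x,y)])
def tcp(g,R,back=0): return np.array(g)-(.167+back)*R.as_matrix()[:,0]
E
python3 - <<'E'
from h import *
R=Rt(118.8,40);print(R.as_matrix().round(3))
p=tcp((.5348,.2706,.07),R,.08);print(p);inc(p,R)
E
```

```text
[[-0.31   0.876  0.369]
 [ 0.563  0.482 -0.671]
 [-0.766  0.    -0.643]]
[0.61128733 0.13147007 0.25921298]
xyz cm [14.02  4.41 16.52] turn [-0.86 40.01 -0.23] rows>= 5.302008693869329 5.589248670582479
```

move_arm(increments=[{"xyz": [1.4, 0.4, 1.7], "turn": [0, 4, 0]}, {"xyz": [3, 1, 4], "turn": [0, 9, 0]}, {"xyz": [5, 1.6, 6.3], "turn": [0, 15, 0]}, {"xyz": [7, 2.2, 8.5], "turn": [-0.3, 21, 0]}, {"xyz": [9, 2.8, 10.7], "turn": [-0.5, 27, 0]}, {"xyz": [11.3, 3.5, 13.2], "turn": [-0.7, 33, -0.1]}, {"xyz": [13.2, 4.1, 15.5], "turn": [-0.8, 38, -0.2]}, {"xyz": [14, 4.4, 16.5], "turn": [-0.9, 40, -0.2]}, {"xyz": [14, 4.4, 16.5], "turn": [-0.9, 40, -0.2]}, {"xyz": [14, 4.4, 16.5], "turn": [-0.9, 40, -0.2]}, {"xyz": [14, 4.4, 16.5], "turn": [-0.9, 40, -0.2]}, {"xyz": [14, 4.4, 16.5], "turn": [-0.9, 40, -0.2]}])

```text
time: 3.07
tcp_pos: [0.6111, 0.1332, 0.2616]
tcp_rot: [0.461, 0.78, -0.214, 0.366]
contact_force: [-0.3, -0.4, 0.1]
gripper_width: 1.0
```

Run:
```python
from h import *
s=r.observe();print(s['time'],s['tcp_pos'],s['q'],np.abs(s['joint_velocities']).max(),s['contact_force'])
c=r.get_calibration("wrist");im=r.capture("wrist")[...,::-1];cv2.imwrite("pics/w3.png",im)
print(c['camera_from_world'])
R=Rt(118.8,40);inc(tcp((.5348,.2706,.07),R),R)
```

```text
3.0667 [0.61110984 0.1332235  0.26164084] [-0.1195796   0.62330838  1.44241047  0.54973503  1.53393    -0.77753756] 0.010372986147846213 [-0.3271637  -0.41727438  0.11080452]
[[ 0.87509356  0.48393808  0.00389783 -0.60036263]
 [ 0.43986693 -0.79199053 -0.42340062  0.02058968]
 [-0.20181264  0.37222968 -0.90593417  0.3093762 ]
 [ 0.          0.          0.          1.        ]]
xyz cm [ 8.07 -0.1   0.28] turn [ 0.27  0.12 -0.09] rows>= 1.9355934403865804 0.042338421643152796
```

View pics/w3.png

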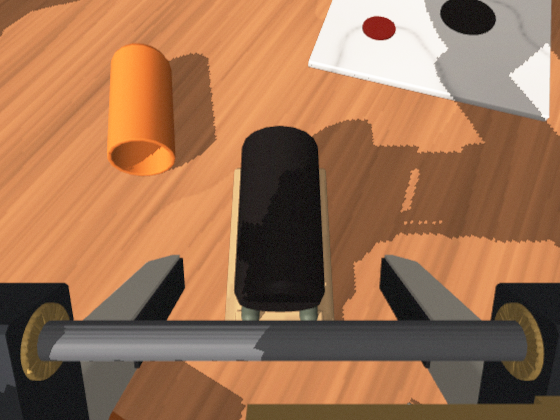

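Camera now sees the tumbler at columns 236–324, centred between the fingers (183/381, mid 282). I'll go in and grip.

move_arm(increments=[{"xyz": [1.5, 0, 0.1]}, {"xyz": [3, 0, 0.1]}, {"xyz": [4.5, -0.1, 0.2]}, {"xyz": [6, -0.1, 0.3]}, {"xyz": [7.2, -0.1, 0.3]}, {"xyz": [8.1, -0.1, 0.3]}, {"xyz": [8.1, -0.1, 0.3]}, {"xyz": [8.1, -0.1, 0.3]}, {"xyz": [8.1, -0.1, 0.3]}])

```text
validation failed for argument at $.in...
```

Run:
```python
from h import *
s=r.observe();print(s['time'],s['tcp_pos'],s['q'],s['contact_force'])
R=Ro.from_quat(s['tcp_rot']);print("grasp",s['tcp_pos']+.167*R.as_matrix()[:,0])
c=r.get_calibration("wrist");im=r.capture("wrist")[...,::-1];cv2.imwrite("pics/w4.png",im)
```

```text
3.1167 [0.61110989 0.13350792 0.2616376 ] [-0.11911185  0.62339951  1.44225113  0.54977328  1.53396692 -0.77771099] [ 0.30029855 -0.57981161  0.0383942 ]
grasp [0.5597472  0.22747448 0.13349252]
```

View pics/w4.png

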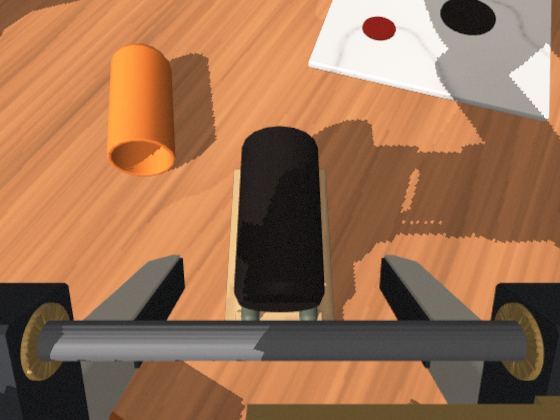

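The call was refused because "turn" is required, and the picture is unchanged. I'll repeat it with turns.

move_arm(increments=[{"xyz": [1.5, 0, 0.1], "turn": [0, 0, 0]}, {"xyz": [3, 0, 0.1], "turn": [0, 0, 0]}, {"xyz": [4.5, -0.1, 0.2], "turn": [0, 0, 0]}, {"xyz": [6, -0.1, 0.3], "turn": [0, 0, 0]}, {"xyz": [7.2, -0.1, 0.3], "turn": [0.3, 0, 0]}, {"xyz": [8.1, -0.1, 0.3], "turn": [0.3, 0, 0]}, {"xyz": [8.1, -0.1, 0.3], "turn": [0.3, 0, 0]}, {"xyz": [8.1, -0.1, 0.3], "turn": [0.3, 0, 0]}, {"xyz": [8.1, -0.1, 0.3], "turn": [0.3, 0, 0]}])

```text
time: 3.92
tcp_pos: [0.5874, 0.1757, 0.1965]
tcp_rot: [0.462, 0.779, -0.216, 0.364]
contact_force: [0.3, -0.2, 0.5]
gripper_width: 0.999
```

Run:
```python
from h import *
s=r.observe();print(s['time'],s['tcp_pos'],s['q'],s['contact_force'])
R=Ro.from_quat(s['tcp_rot']);print("grasp",s['tcp_pos']+.167*R.as_matrix()[:,0])
im=r.capture("wrist")[...,::-1];cv2.imwrite("pics/w5.png",im)
```

```text
3.9167 [0.58736588 0.1756618  0.19649451] [-0.05777808  0.67408231  1.5417533   0.58821558  1.38046085 -0.80857123] [ 0.26451338 -0.15606421  0.45896817]
grasp [0.53593938 0.26977961 0.06848609]
```

View pics/w5.png

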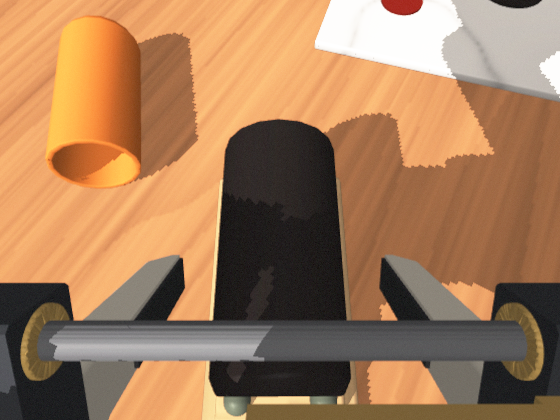

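Tumbler is centred (columns 210–350, mid 281) and between the fingers. Closing gently.

move_arm(increments=[{"xyz": [0, 0, 0], "turn": [0, 0, 0]}, {"xyz": [0, 0, 0], "turn": [0, 0, 0]}, {"xyz": [0, 0, 0], "turn": [0, 0, 0]}, {"xyz": [0, 0, 0], "turn": [0, 0, 0]}, {"xyz": [0, 0, 0], "turn": [0, 0, 0]}, {"xyz": [0, 0, 0], "turn": [0, 0, 0]}, {"xyz": [0, 0, 0], "turn": [0, 0, 0]}, {"xyz": [0, 0, 0], "turn": [0, 0, 0]}, {"xyz": [0, 0, 0], "turn": [0, 0, 0]}, {"xyz": [0, 0, 0], "turn": [0, 0, 0]}], jaw=-1, squeeze=12)

```text
time: 4.8
tcp_pos: [0.5867, 0.1755, 0.1958]
tcp_rot: [0.462, 0.78, -0.216, 0.363]
contact_force: [-1.3, -2.4, 1.5]
gripper_width: 0.59
```

Run:
```python
from h import *
s=r.observe();print(s['time'],s['gripper_width']*93,s['contact_force'])
R0=Ro.from_quat(s['tcp_rot']);print("up 12cm in tool cm",R0.inv().apply([0,0,16.]))
```

```text
4.8 54.85600305233832 [-1.30505959 -2.42559981  1.51429632]
up 12cm in tool cm [-12.25513092  -0.0327516  -10.2864325 ]
```

move_arm(increments=[{"xyz": [0, 0, 0], "turn": [0, 0, 0]}, {"xyz": [0, 0, 0], "turn": [0, 0, 0]}, {"xyz": [-0.3, 0, -0.3], "turn": [0, 0, 0]}, {"xyz": [-1, 0, -0.9], "turn": [0, 0, 0]}, {"xyz": [-2, 0, -1.7], "turn": [0, 0, 0]}, {"xyz": [-3.5, 0, -2.9], "turn": [0, 0, 0]}, {"xyz": [-5, 0, -4.2], "turn": [0, 0, 0]}, {"xyz": [-7, 0, -5.9], "turn": [0, 0, 0]}, {"xyz": [-9, 0, -7.6], "turn": [0, 0, 0]}, {"xyz": [-11, 0, -9.3], "turn": [0, 0, 0]}, {"xyz": [-12.5, 0, -10.5], "turn": [0, 0, 0]}, {"xyz": [-13, 0, -10.9], "turn": [0, 0, 0]}, {"xyz": [-13, 0, -10.9], "turn": [0, 0, 0]}, {"xyz": [-13, 0, -10.9], "turn": [0, 0, 0]}, {"xyz": [-13, 0, -10.9], "turn": [0, 0, 0]}], squeeze=20)

```text
time: 6.05
tcp_pos: [0.5868, 0.1757, 0.3641]
tcp_rot: [0.462, 0.78, -0.217, 0.362]
contact_force: [-0.5, -0.7, -1.9]
gripper_width: 0.585
```

Run:
```python
from h import *
s=r.observe();print(s['time'],s['gripper_width']*93,s['contact_force'],s['q'])
R0=Ro.from_quat(s['tcp_rot']);g=s['tcp_pos']+.167*R0.as_matrix()[:,0];print("grasp",g)
# rotate about grasp point by -90 about tool y: intermediate poses
for t in(30,20,10,0,-10,-20,-30,-40,-50):
    R=Rt(118.8,t);p=tcp((g[0],g[1],.26),R);d=R0.inv().apply(p-s['tcp_pos'])*100;print(t,d.round(2),(R0.inv()*R).as_rotvec(degrees=True).round(1),p.round(3))
```

```text
6.05 54.41304056481041 [-0.52211765 -0.74315945 -1.9363712 ] [-0.05764465  0.49092876  1.39817891  0.57837676  1.65654999 -0.62666112]
grasp [0.53495248 0.26983629 0.23628923]
30 [-1.56 -0.03 -4.44] [ -0.2 -10.    0.1] [0.575 0.197 0.405]
20 [-0.8  -0.04 -7.25] [ -0.2 -20.    0.1] [0.562 0.22  0.417]
10 [ 0.43 -0.05 -9.89] [ -0.2 -30.    0.1] [0.549 0.244 0.424]
0 [  2.1   -0.06 -12.27] [ -0.2 -40.    0.1] [0.535 0.27  0.427]
-10 [  4.16  -0.07 -14.33] [ -0.2 -50.    0.1] [0.521 0.295 0.424]
-20 [  6.55  -0.08 -15.99] [ -0.2 -60.    0.2] [0.507 0.32  0.417]
-30 [  9.18  -0.08 -17.22] [ -0.2 -70.    0.2] [0.495 0.343 0.405]
-40 [ 12.    -0.08 -17.97] [ -0.2 -80.    0.2] [0.483 0.364 0.388]
-50 [ 14.9   -0.08 -18.23] [ -0.2 -90.    0.2] [0.473 0.382 0.367]
```

move_arm(increments=[{"xyz": [-1.1, 0, -2.5], "turn": [0, -5, 0]}, {"xyz": [-1.56, 0, -4.44], "turn": [0, -10, 0]}, {"xyz": [-1.3, 0, -5.9], "turn": [0, -15, 0]}, {"xyz": [-0.8, 0, -7.25], "turn": [0, -20, 0]}, {"xyz": [-0.2, 0, -8.6], "turn": [0, -25, 0]}, {"xyz": [0.43, 0, -9.9], "turn": [0, -30, 0]}, {"xyz": [1.2, 0, -11.1], "turn": [0, -35, 0]}, {"xyz": [2.1, 0, -12.3], "turn": [0, -40, 0]}, {"xyz": [3.1, 0, -13.3], "turn": [0, -45, 0]}, {"xyz": [4.2, 0, -14.3], "turn": [0, -50, 0]}, {"xyz": [5.3, 0, -15.2], "turn": [0, -55, 0]}, {"xyz": [6.6, 0, -16], "turn": [0, -60, 0]}, {"xyz": [7.8, 0, -16.6], "turn": [0, -65, 0]}, {"xyz": [9.2, 0, -17.2], "turn": [0, -70, 0]}, {"xyz": [10.6, 0, -17.6], "turn": [0, -75, 0]}, {"xyz": [12, 0, -18], "turn": [0, -80, 0]}, {"xyz": [13.4, 0, -18.1], "turn": [0, -85, 0]}, {"xyz": [14.9, 0, -18.2], "turn": [0, -90, 0]}, {"xyz": [14.9, 0, -18.2], "turn": [0, -90, 0]}, {"xyz": [14.9, 0, -18.2], "turn": [0, -90, 0]}])

```text
time: 7.72
tcp_pos: [0.4737, 0.3828, 0.3654]
tcp_rot: [0.172, 0.297, -0.48, 0.808]
contact_force: [0.7, 0.9, -0.6]
gripper_width: 0.584
```

Run:
```python
from h import *
r.capture("side");s=r.observe();print(s['time'],s['gripper_width']*93,s['contact_force'],s['q'],s['tcp_pos'])
R0=Ro.from_quat(s['tcp_rot']);M=R0.as_matrix();g=s['tcp_pos']+.167*M[:,0];print("grasp",g,M.round(3))
inc(tcp((.534,.27,.26),Rt(118.8,-50)),Rt(118.8,-50))
# target over stand: heading options (angle of fingers' heading is h+180 with tilt -50)
for h in(118.8,100,82):
    R=Rt(h,-50);p=tcp((.599,-.0865,.26),R);print(h,p.round(3));inc(p,R)
a=[r.capture(n)[...,::-1] for n in("scene","side")]
cv2.imwrite("pics/v6.png",np.hstack([cv2.resize(x,(400,300)) for x in a]))
for n,x in zip(("scene","side"),a):cv2.imwrite(f"pics/{n}6.png",x)
```

```text
7.7667 53.87029079537964 [-0.52363775 -0.39558847 -0.1720842 ] [ 0.71774783  0.50975661  1.41660986 -0.84470796  1.50348742  0.40521218] [0.47441285 0.38226582 0.36697336]
grasp [0.53527908 0.27000487 0.25935468] [[ 0.364  0.877  0.312]
 [-0.672  0.48  -0.564]
 [-0.644 -0.004  0.765]]
xyz cm [-0.09 -0.19 -0.03] turn [ 0.11 -0.12  0.26] rows>= 0.049954951136313576 0.04267905561890149
118.8 [0.537 0.026 0.367]
xyz cm [ 26.25 -11.59  22.1 ] turn [ 0.11 -0.12  0.26] rows>= 8.685238712228815 0.04267905561890149
100 [0.577 0.039 0.367]
xyz cm [26.75 -7.47 22.55] turn [ 12.21  -0.08 -14.13] rows>= 8.578911390763924 2.6089043254144397
82 [0.617 0.04  0.367]
xyz cm [28.16 -3.92 23.76] turn [ 23.79  -0.04 -27.92] rows>= 8.885698188150458 5.1227244026642165
```

View pics/v6.png

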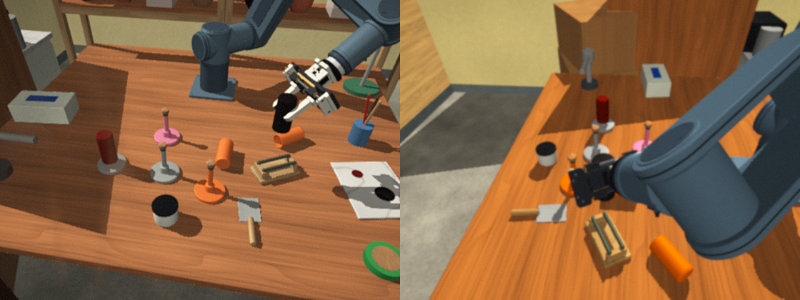

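Both views show the tumbler vertical, mouth down, in the gripper. Cradle is empty and everything else is in place. Next, carry it over the stand.

Run:
```python
from h import *
s=r.observe();R0=Ro.from_quat(s['tcp_rot'])
R1=Rt(118.8,-50);inc((.4744,.3823,.367),R1)
for k in np.arange(1,15)/14:
    a=(1-np.cos(np.pi*k))/2
    g=np.array((.5353,.27,.26))*(1-a)+a*np.array((.599,-.0865,.26));R=Rt(118.8-38.8*a,-50);p=tcp(g,R)
    d=R0.inv().apply(p-s['tcp_pos'])*100;print(d.round(1).tolist(),(R0.inv()*R).as_rotvec(degrees=True).round(1).tolist())
```

```text
xyz cm [ 0.05 -0.02 -0.2 ] turn [-0.11 -0.11  0.19] rows>= 0.049310539740416076 0.034666624085213274
[0.3, -0.1, 0.1] [0.2, -0.1, -0.2]
[1.3, -0.2, 0.9] [1.1, -0.1, -1.3]
[2.9, -0.4, 2.3] [2.6, -0.1, -3.0]
[5.0, -0.6, 4.0] [4.6, -0.1, -5.4]
[7.6, -0.9, 6.2] [7.0, -0.1, -8.2]
[10.6, -1.2, 8.7] [9.6, -0.1, -11.4]
[13.7, -1.6, 11.3] [12.4, -0.1, -14.7]
[16.9, -2.0, 14.0] [15.2, -0.1, -18.0]
[20.0, -2.3, 16.6] [17.8, -0.1, -21.1]
[22.8, -2.7, 19.0] [20.2, -0.1, -23.9]
[25.1, -3.0, 21.0] [22.1, -0.1, -26.3]
[26.9, -3.3, 22.5] [23.6, -0.1, -28.0]
[28.0, -3.5, 23.4] [24.5, -0.1, -29.1]
[28.4, -3.5, 23.7] [24.9, -0.1, -29.5]
```

move_arm(increments=[{"xyz": [0.3, -0.1, 0.1], "turn": [0.2, -0.1, -0.2]}, {"xyz": [1.3, -0.2, 0.9], "turn": [1.1, -0.1, -1.3]}, {"xyz": [2.9, -0.4, 2.3], "turn": [2.6, -0.1, -3]}, {"xyz": [5, -0.6, 4], "turn": [4.6, -0.1, -5.4]}, {"xyz": [7.6, -0.9, 6.2], "turn": [7, -0.1, -8.2]}, {"xyz": [10.6, -1.2, 8.7], "turn": [9.6, -0.1, -11.4]}, {"xyz": [13.7, -1.6, 11.3], "turn": [12.4, -0.1, -14.7]}, {"xyz": [16.9, -2, 14], "turn": [15.2, -0.1, -18]}, {"xyz": [20, -2.3, 16.6], "turn": [17.8, -0.1, -21.1]}, {"xyz": [22.8, -2.7, 19], "turn": [20.2, -0.1, -23.9]}, {"xyz": [25.1, -3, 21], "turn": [22.1, -0.1, -26.3]}, {"xyz": [26.9, -3.3, 22.5], "turn": [23.6, -0.1, -28]}, {"xyz": [28, -3.5, 23.4], "turn": [24.5, -0.1, -29.1]}, {"xyz": [28.4, -3.5, 23.7], "turn": [24.9, -0.1, -29.5]}, {"xyz": [28.4, -3.5, 23.7], "turn": [24.9, -0.1, -29.5]}, {"xyz": [28.4, -3.5, 23.7], "turn": [24.9, -0.1, -29.5]}, {"xyz": [28.4, -3.5, 23.7], "turn": [24.9, -0.1, -29.5]}, {"xyz": [28.4, -3.5, 23.7], "turn": [24.9, -0.1, -29.5]}])

```text
time: 9.37
tcp_pos: [0.6205, 0.0423, 0.3675]
tcp_rot: [-0.262, -0.219, 0.719, -0.605]
contact_force: [-0.1, 0.5, -0.5]
gripper_width: 0.587
```

Run:
```python
from h import *
s=r.observe();print(s['time'],s['contact_force'],s['q'],s['tcp_pos'])
R0=Ro.from_quat(s['tcp_rot']);M=R0.as_matrix();print("grasp",s['tcp_pos']+.167*M[:,0]);inc(tcp((.599,-.0865,.26),Rt(80,-50)),Rt(80,-50))
a={n:r.capture(n)[...,::-1].copy() for n in("scene","side","wrist")}
for n,x in a.items():cv2.imwrite(f"pics/{n}7.png",x)
cr=[cv2.resize(a["scene"][120:260,160:300],(400,400)),cv2.resize(a["side"][90:230,205:345],(400,400))]
cv2.imwrite("pics/v7.png",np.hstack(cr))
```

```text
9.3667 [-0.12816075  0.4847613  -0.5115072 ] [ 0.10449048  0.5431501   1.35965139 -0.83046474  1.55852174  0.42933913] [0.62054741 0.04232131 0.367479  ]
grasp [ 0.59881955 -0.08391102  0.26032352]
xyz cm [0.21 0.11 0.16] turn [ 0.05  0.08 -0.18] rows>= 0.06992671942507031 0.028632659318556946
```

View pics/v7.png

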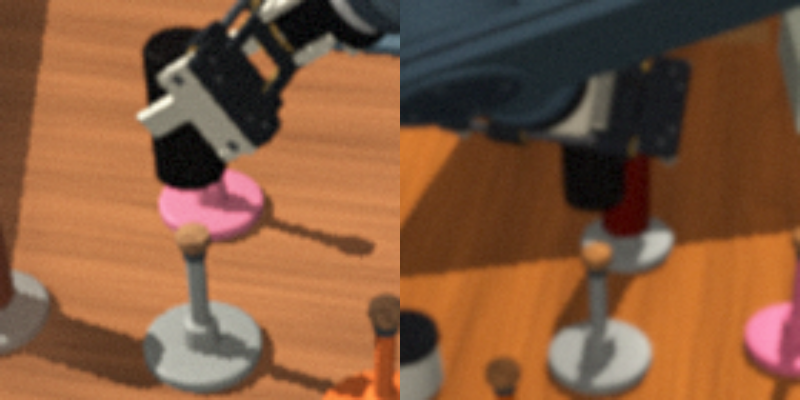

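Scene crop: mouth rim mid at about (191,180), cap at (193,240). Side crop: rim mid at (595,205), cap at (597,250). They nearly line up; I'll compute the offset precisely by intersecting vertical planes.

```bash
cat >> h.py <<'E'
def xy(rs):  # vertical axis from one axis ray per camera
    A=[];b=[]
    for o,d in rs:
        n=np.array([-d[1],d[0]]);n/=np.linalg.norm(n);A.append(n);b.append(n@o[:2])
    return np.linalg.solve(A,b)
E
python3 - <<'E'
from h import *
I={n:cv2.imread(f"pics/{n}7.png") for n in("scene","side")}
rt={"scene":(212,178,240,184),"side":(255,150,298,158)}
rc={"scene":(214,194,241,212),"side":(264,170,284,186)}
T=[];C=[];P=[]
for n,im in I.items():
    V=im.max(2);x0,y0,x1,y1=rt[n]
    for v in range(y0,y1):
        h=np.flatnonzero((im[v,x0:x1].max(1)<60))+x0; 
        print(n,v,h.min(),h.max(),V[v,x0:x1:3]) if v in(y0,y1-1) else 0
    ms=[]
    for v in range(y0,y1):
        h=np.flatnonzero((im[v,x0:x1].max(1)<60))+x0; ms.append((h.min()+h.max())/2)
    T.append(ray(n,(np.mean(ms),(y0+y1-1)/2)))
    x0,y0,x1,y1=rc[n]
    HSV=cv2.cvtColor(im,cv2.COLOR_BGR2HSV)
    cv2.imwrite(f"pics/z_{n}.png",cv2.resize(im[y0-10:y1+10,x0-10:x1+10],None,fx=8,fy=8,interpolation=0))
C=[ray("scene",(160+193/2.857,120+238/2.857)),ray("side",(205+197.5/2.857,90+256/2.857))]
print("tumbler axis",xy(T),"cap",xy(C))
E
```

```text
scene 178 215 238 [198  27  21   9  15  20  10  13   9 135]
scene 183 217 235 [194 147  21   9  10   6   8  16  78 244]
side 150 262 286 [100 103  71  14  11  14  14  20   8  17  62  66  64  92  97]
side 157 263 287 [102 103  90  16  15  15  13  14  13  21  62  61  61  96  97]
tumbler axis [ 0.59043903 -0.08758723] cap [ 0.59629596 -0.08689548]
```

Run:
```python
from h import *
I={n:cv2.imread(f"pics/{n}7.png") for n in("scene","side")}
for n,v,a,b in(("side",152,258,292),("side",156,258,292),("scene",176,210,244),("scene",180,210,244)):
    print(n,v,a);print(I[n][v-1:v+2,a:b].mean(0).astype(int)[:,[2,1,0]].tolist())
for n,v,a,b in(("side",177,262,286),("side",180,262,286),("side",190,262,286),("scene",202,216,240),("scene",204,216,240),("scene",214,216,240)):
    print(n,v,a);print(I[n][v-1:v+2,a:b].mean(0).astype(int)[:,[2,0]].tolist())
```

```text
side 152 258
[[107, 59, 26], [103, 55, 25], [96, 53, 26], [76, 42, 18], [47, 26, 15], [23, 14, 11], [15, 13, 13], [8, 8, 8], [11, 11, 9], [13, 9, 12], [12, 11, 9], [13, 12, 11], [14, 10, 9], [17, 14, 11], [12, 7, 12], [9, 8, 7], [14, 13, 12], [12, 10, 7], [14, 12, 12], [14, 11, 13], [12, 11, 8], [11, 9, 6], [14, 10, 13], [13, 8, 7], [18, 7, 7], [34, 7, 7], [53, 12, 8], [60, 7, 3], [64, 4, 3], [64, 9, 2], [61, 7, 2], [57, 4, 2], [56, 8, 2], [60, 14, 0]]
side 156 258
[[102, 55, 24], [105, 58, 23], [100, 56, 25], [87, 48, 22], [57, 32, 14], [28, 17, 10], [14, 11, 8], [13, 10, 10], [14, 12, 11], [12, 5, 5], [11, 8, 8], [12, 10, 10], [14, 12, 13], [13, 10, 10], [15, 12, 13], [14, 12, 10], [14, 13, 11], [12, 12, 7], [14, 11, 10], [15, 14, 14], [13, 11, 9], [11, 9, 8], [8, 7, 4], [17, 12, 11], [21, 8, 8], [33, 5, 5], [52, 8, 4], [62, 11, 5], [65, 9, 2], [59, 3, 0], [61, 8, 2], [60, 9, 3], [58, 9, 3], [63, 17, 9]]
scene 176 210
[[194, 124, 76], [197, 127, 79], [197, 126, 78], [175, 109, 66], [83, 50, 32], [17, 17, 15], [10, 9, 11], [17, 15, 15], [8, 4, 3], [15, 14, 12], [14, 11, 8], [13, 15,
[... 1755 characters left out ...]
188, 91], [192, 93], [194, 95], [191, 95], [180, 86], [162, 81], [146, 82], [163, 101], [164, 103], [158, 99], [152, 93], [147, 89], [141, 87]]
scene 204 216
[[198, 78], [201, 79], [199, 78], [199, 77], [195, 78], [188, 83], [181, 87], [174, 84], [174, 83], [171, 82], [164, 78], [159, 77], [161, 79], [162, 78], [157, 77], [130, 61], [101, 48], [103, 48], [137, 66], [148, 74], [142, 68], [139, 64], [135, 59], [133, 59]]
scene 214 216
[[200, 79], [197, 77], [201, 79], [198, 77], [198, 78], [198, 80], [198, 78], [200, 78], [191, 90], [158, 113], [114, 106], [96, 92], [100, 94], [96, 93], [88, 86], [111, 77], [165, 72], [200, 79], [203, 80], [201, 80], [199, 76], [202, 79], [202, 81], [200, 79]]
```

Run:
```python
from h import *
print("T",xy([ray("scene",(226.1,176)),ray("side",(272.6,154))]))
print("cap",xy([ray("scene",(226.8,203)),ray("side",(273.4,177))]),"post",xy([ray("scene",(227.9,214)),ray("side",(273.6,190))]))
```

```text
T [ 0.5975017  -0.08414796]
cap [ 0.59810162 -0.08800999] post [ 0.59876687 -0.08761189]
```

Run:
```python
from h import *
for z in(.26,.21,.17,.12):inc(tcp((.5998,-.0876,z),Rt(80,-50)),Rt(80,-50))
```

```text
xyz cm [0.26 0.19 0.2 ] turn [ 0.03  0.1  -0.16] rows>= 0.0909056737375187 0.02664802631825964
xyz cm [ 3.47  0.18 -3.63] turn [ 0.03  0.1  -0.16] rows>= 1.2049992213571872 0.02664802631825964
xyz cm [ 6.03  0.17 -6.7 ] turn [ 0.03  0.1  -0.16] rows>= 2.162710513708188 0.02664802631825964
xyz cm [  9.24   0.17 -10.54] turn [ 0.03  0.1  -0.16] rows>= 3.361070006817989 0.02664802631825964
```

move_arm(increments=[{"xyz": [0.3, 0.2, 0.2], "turn": [0, 0.1, -0.2]}, {"xyz": [0.3, 0.2, 0.2], "turn": [0, 0.1, -0.2]}, {"xyz": [0.9, 0.2, -0.6], "turn": [0, 0.1, -0.2]}, {"xyz": [1.6, 0.2, -1.4], "turn": [0, 0.1, -0.2]}, {"xyz": [2.2, 0.2, -2.2], "turn": [0, 0.1, -0.2]}, {"xyz": [2.9, 0.2, -3], "turn": [0, 0.1, -0.2]}, {"xyz": [3.5, 0.2, -3.7], "turn": [0, 0.1, -0.2]}, {"xyz": [4.2, 0.2, -4.5], "turn": [0, 0.1, -0.2]}, {"xyz": [4.8, 0.2, -5.2], "turn": [0, 0.1, -0.2]}, {"xyz": [5.4, 0.2, -6], "turn": [0, 0.1, -0.2]}, {"xyz": [6, 0.2, -6.7], "turn": [0, 0.1, -0.2]}, {"xyz": [6, 0.2, -6.7], "turn": [0, 0.1, -0.2]}, {"xyz": [6, 0.2, -6.7], "turn": [0, 0.1, -0.2]}, {"xyz": [6, 0.2, -6.7], "turn": [0, 0.1, -0.2]}])

```text
time: 10.68
tcp_pos: [0.6228, 0.0374, 0.2778]
tcp_rot: [-0.262, -0.22, 0.721, -0.603]
contact_force: [-1.4, -0.6, -1.1]
gripper_width: 0.585
```

Run:
```python
from h import *
s=r.observe();print(s['time'],s['contact_force'],s['torque'],s['q'],s['tcp_pos'])
M=Ro.from_quat(s['tcp_rot']).as_matrix();print("grasp",s['tcp_pos']+.167*M[:,0])
for z in(.12,.105,.095):inc(tcp((.5998,-.0876,z),Rt(80,-50)),Rt(80,-50))
a={n:r.capture(n)[...,::-1].copy() for n in("scene","side","wrist")}
for n,x in a.items():cv2.imwrite(f"pics/{n}8.png",x)
cr=[cv2.resize(a["scene"][130:270,160:300],(400,400)),cv2.resize(a["side"][100:240,205:345],(400,400))]
cv2.imwrite("pics/v8.png",np.hstack(cr))
```

```text
10.6833 [-1.37195065 -0.57319377 -1.06287014] [ 0.47712454 -0.18200009  0.02733187] [ 0.096086    0.63441644  1.43970602 -0.83911248  1.44131913  0.55311695] [0.62275661 0.03735189 0.27778928]
grasp [ 0.60025746 -0.08860398  0.17046777]
xyz cm [ 3.17 -0.09 -3.92] turn [-0.06  0.01  0.1 ] rows>= 1.2100672577768425 0.016188047377542165
xyz cm [ 4.14 -0.09 -5.07] turn [-0.06  0.01  0.1 ] rows>= 1.5696912844675226 0.016188047377542165
xyz cm [ 4.78 -0.09 -5.84] turn [-0.06  0.01  0.1 ] rows>= 1.8094601160323587 0.016188047377542165
```

View pics/v8.png

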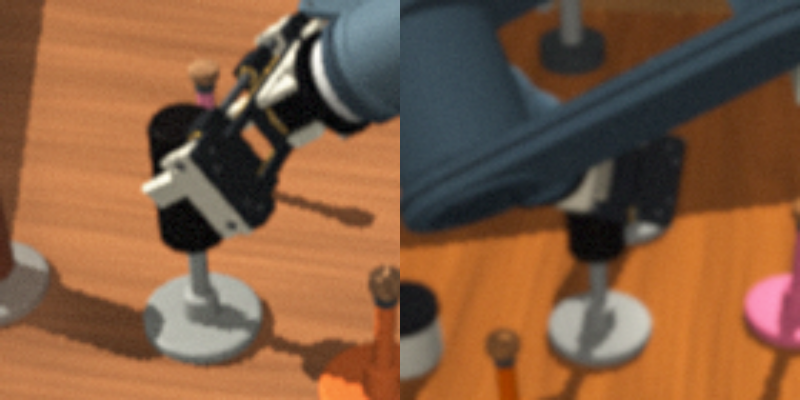

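The peg is in the mouth and well centred (scene: rim mid 194, post 197; side: 598 and 599). I'll lower to about 8 mm above the expected contact.

move_arm(increments=[{"xyz": [0.5, -0.1, -0.7], "turn": [0, 0, 0.1]}, {"xyz": [1, -0.1, -1.3], "turn": [0, 0, 0.1]}, {"xyz": [1.6, -0.1, -2], "turn": [0, 0, 0.1]}, {"xyz": [2.1, -0.1, -2.6], "turn": [0, 0, 0.1]}, {"xyz": [2.6, -0.1, -3.2], "turn": [0, 0, 0.1]}, {"xyz": [3.1, -0.1, -3.8], "turn": [0, 0, 0.1]}, {"xyz": [3.5, -0.1, -4.3], "turn": [0, 0, 0.1]}, {"xyz": [3.8, -0.1, -4.7], "turn": [0, 0, 0.1]}, {"xyz": [4.1, -0.1, -5.1], "turn": [0, 0, 0.1]}, {"xyz": [4.1, -0.1, -5.1], "turn": [0, 0, 0.1]}, {"xyz": [4.1, -0.1, -5.1], "turn": [0, 0, 0.1]}, {"xyz": [4.1, -0.1, -5.1], "turn": [0, 0, 0.1]}])

```text
time: 11.83
tcp_pos: [0.6219, 0.0389, 0.2124]
tcp_rot: [-0.262, -0.219, 0.72, -0.604]
contact_force: [-0.4, -0.0, -1.5]
gripper_width: 0.587
```

```bash
cat > f.py <<'E'
from h import *
F=[]
for i in range(4):
    s=r.observe();F.append(s['contact_force']);r.capture("side")
s=r.observe();M=Ro.from_quat(s['tcp_rot']).as_matrix()
print(s['time'],np.mean(F,0).round(2),"grasp",(s['tcp_pos']+.167*M[:,0]).round(4),"width",s['gripper_width']*93,"tilt vert",M[2].round(4))
print("1mm down in tool cm",(M.T@[0,0,-.1]).round(3))
E
python3 f.py
```

```text
12.0333 [ 0.08  0.18 -1.55] grasp [ 0.5997 -0.0871  0.1051] width 53.982058848635695 tilt vert [-0.6429  0.001   0.766 ]
1mm down in tool cm [ 0.064 -0.    -0.077]
```

move_arm(increments=[{"xyz": [0.13, 0, -0.15], "turn": [0, 0, 0]}, {"xyz": [0.26, 0, -0.31], "turn": [0, 0, 0]}, {"xyz": [0.38, 0, -0.46], "turn": [0, 0, 0]}, {"xyz": [0.38, 0, -0.46], "turn": [0, 0, 0]}, {"xyz": [0.38, 0, -0.46], "turn": [0, 0, 0]}])

```text
time: 12.45
tcp_pos: [0.6217, 0.0389, 0.2057]
tcp_rot: [-0.262, -0.22, 0.72, -0.604]
contact_force: [-0.2, -0.5, -0.7]
gripper_width: 0.586
```

```bash
python3 f.py
```

```text
12.65 [-0.08 -0.07 -0.96] grasp [ 0.5995 -0.087   0.0988] width 54.31282841196558 tilt vert [-6.427e-01  3.000e-04  7.661e-01]
1mm down in tool cm [ 0.064 -0.    -0.077]
```

move_arm(increments=[{"xyz": [0.06, 0, -0.08], "turn": [0, 0, 0]}, {"xyz": [0.13, 0, -0.15], "turn": [0, 0, 0]}, {"xyz": [0.13, 0, -0.15], "turn": [0, 0, 0]}, {"xyz": [0.13, 0, -0.15], "turn": [0, 0, 0]}])

```text
time: 12.98
tcp_pos: [0.6217, 0.0389, 0.204]
tcp_rot: [-0.262, -0.22, 0.72, -0.604]
contact_force: [-0.5, 0.6, -1.4]
gripper_width: 0.583
```

```bash
python3 f.py
```

```text
13.1833 [ 0.02  0.31 -1.08] grasp [ 0.5995 -0.0871  0.0967] width 54.45956864187039 tilt vert [-6.427e-01  3.000e-04  7.661e-01]
1mm down in tool cm [ 0.064 -0.    -0.077]
```

Still carrying the full weight. I'll go down in 2 mm steps until it touches.

move_arm(increments=[{"xyz": [0.06, 0, -0.08], "turn": [0, 0, 0]}, {"xyz": [0.13, 0, -0.15], "turn": [0, 0, 0]}, {"xyz": [0.13, 0, -0.15], "turn": [0, 0, 0]}, {"xyz": [0.13, 0, -0.15], "turn": [0, 0, 0]}])

```text
time: 13.52
tcp_pos: [0.6218, 0.0389, 0.2024]
tcp_rot: [-0.262, -0.219, 0.72, -0.604]
contact_force: [0.3, 0.7, 1.6]
gripper_width: 0.578
```

```bash
python3 f.py
```

```text
13.7167 [0.29 0.78 1.39] grasp [ 0.5996 -0.0871  0.095 ] width 54.63555484515391 tilt vert [-6.427e-01  6.000e-04  7.661e-01]
1mm down in tool cm [ 0.064 -0.    -0.077]
```

move_arm(increments=[{"xyz": [0.06, 0, -0.08], "turn": [0, 0, 0]}, {"xyz": [0.13, 0, -0.15], "turn": [0, 0, 0]}, {"xyz": [0.13, 0, -0.15], "turn": [0, 0, 0]}, {"xyz": [0.13, 0, -0.15], "turn": [0, 0, 0]}])

```text
time: 14.05
tcp_pos: [0.6218, 0.0389, 0.2001]
tcp_rot: [-0.262, -0.22, 0.72, -0.604]
contact_force: [0.1, 1.4, 2.8]
gripper_width: 0.587
```

```bash
python3 f.py
```

```text
14.25 [0.42 0.77 2.01] grasp [ 0.5996 -0.0871  0.0928] width 54.240420360209306 tilt vert [-6.428e-01  4.000e-04  7.661e-01]
1mm down in tool cm [ 0.064 -0.    -0.077]
```

Contact at grasp height of about 0.095. I'll back up 2 mm so the cap is barely pressed, then check and open.

move_arm(increments=[{"xyz": [-0.06, 0, 0.08], "turn": [0, 0, 0]}, {"xyz": [-0.13, 0, 0.15], "turn": [0, 0, 0]}, {"xyz": [-0.13, 0, 0.15], "turn": [0, 0, 0]}, {"xyz": [-0.13, 0, 0.15], "turn": [0, 0, 0]}], squeeze=8)

```text
time: 14.58
tcp_pos: [0.6218, 0.0389, 0.2022]
tcp_rot: [-0.262, -0.22, 0.72, -0.604]
contact_force: [1.5, 0.3, 1.2]
gripper_width: 0.588
```

```bash
python3 f.py
```

```text
14.7833 [1.09 0.44 0.97] grasp [ 0.5995 -0.0871  0.0947] width 54.56760581811945 tilt vert [-6.428e-01  3.000e-04  7.660e-01]
1mm down in tool cm [ 0.064 -0.    -0.077]
```

move_arm(increments=[{"xyz": [0, 0, 0], "turn": [0, 0, 0]}, {"xyz": [0, 0, 0], "turn": [0, 0, 0]}, {"xyz": [0, 0, 0], "turn": [0, 0, 0]}, {"xyz": [0, 0, 0], "turn": [0, 0, 0]}, {"xyz": [0, 0, 0], "turn": [0, 0, 0]}, {"xyz": [0, 0, 0], "turn": [0, 0, 0]}, {"xyz": [0, 0, 0], "turn": [0, 0, 0]}, {"xyz": [0, 0, 0], "turn": [0, 0, 0]}, {"xyz": [0, 0, 0], "turn": [0, 0, 0]}, {"xyz": [0, 0, 0], "turn": [0, 0, 0]}], jaw=1)

```text
time: 15.62
tcp_pos: [0.6218, 0.0389, 0.2021]
tcp_rot: [-0.262, -0.22, 0.72, -0.604]
contact_force: [-0.5, -0.3, -0.2]
gripper_width: 1.001
```

```bash
python3 f.py
python3 - <<'E'
from h import *
a={n:r.capture(n)[...,::-1].copy() for n in("scene","side")}
cv2.imwrite("pics/w9.png",r.capture("wrist")[...,::-1])
cr=[cv2.resize(a["scene"][130:270,160:300],(400,400)),cv2.resize(a["side"][100:240,205:345],(400,400))]
cv2.imwrite("pics/v9.png",np.hstack(cr))
E
```

```text
15.8167 [-0.1  -0.48 -0.32] grasp [ 0.5995 -0.0871  0.0947] width 93.04864045528026 tilt vert [-6.428e-01  2.000e-04  7.661e-01]
1mm down in tool cm [ 0.064 -0.    -0.077]
```

View pics/v9.png

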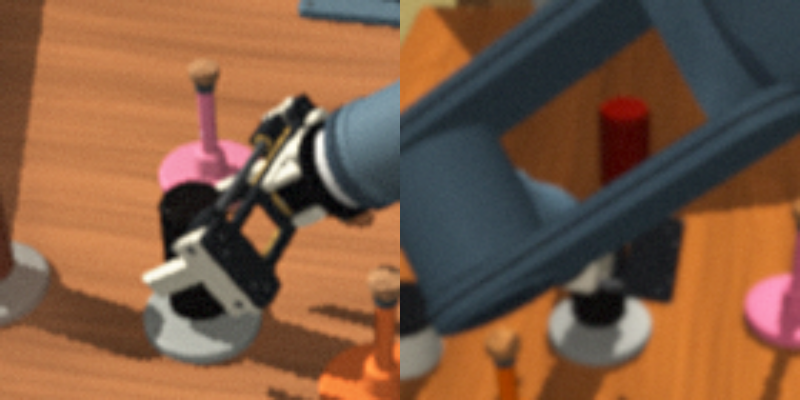

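The tumbler stands upright on the peg (scene crop, about 160–228 wide) with the jaws open. I'll retreat straight back along the tool.

move_arm(increments=[{"xyz": [-0.5, 0, 0], "turn": [0, 0, 0]}, {"xyz": [-1.2, 0, 0], "turn": [0, 0, 0]}, {"xyz": [-2.2, 0, 0], "turn": [0, 0, 0]}, {"xyz": [-3.5, 0, 0], "turn": [0, 0, 0]}, {"xyz": [-5, 0, 0], "turn": [0, 0, 0]}, {"xyz": [-6.5, 0, 0], "turn": [0, 0, 0]}, {"xyz": [-8, 0, 0], "turn": [0, 0, 0]}, {"xyz": [-10, 0, 0], "turn": [0, 0, 0]}, {"xyz": [-12, 0, 0], "turn": [0, 0, 0]}, {"xyz": [-14, 0, 0], "turn": [0, 0, 0]}, {"xyz": [-16, 0, 0], "turn": [0, 0, 0]}, {"xyz": [-17, 0, 0], "turn": [0, 0, 0]}, {"xyz": [-17, 0, 0], "turn": [0, 0, 0]}, {"xyz": [-17, 0, 0], "turn": [0, 0, 0]}])

```text
time: 17.13
tcp_pos: [0.6443, 0.1678, 0.3117]
tcp_rot: [-0.262, -0.22, 0.72, -0.604]
contact_force: [0.7, 0.0, -0.4]
gripper_width: 1.003
```

```bash
python3 f.py
python3 - <<'E'
from h import *
a={n:r.capture(n)[...,::-1].copy() for n in("scene","side")}
for n,x in a.items():cv2.imwrite(f"pics/{n}10.png",x)
cr=[cv2.resize(a["scene"][130:270,160:300],(400,400)),cv2.resize(a["side"][100:240,205:345],(400,400))]
cv2.imwrite("pics/v10.png",np.hstack(cr))
for n,x0,x1 in(("scene",200,256),("side",250,300)):
    im=a[n];k=(im[130 if n=="side" else 185:230 if n=="side" else 245,x0:x1].max(2)<45).astype(np.uint8)*255
    c=max(cv2.findContours(k,0,2)[0],key=cv2.contourArea)+[x0,130 if n=="side" else 185];print(n,cv2.boundingRect(c),cv2.minAreaRect(c))
E
```

```text
17.3333 [ 0.18 -0.01 -0.41] grasp [0.6216 0.0403 0.2031] width 93.03409347027527 tilt vert [-0.6421 -0.0016  0.7666]
1mm down in tool cm [ 0.064  0.    -0.077]
scene (216, 194, 25, 48) ((228.07302856445312, 217.59515380859375), (47.36153030395508, 22.017789840698242), 86.18592071533203)
side (259, 173, 30, 42) ((272.4307861328125, 192.55384826660156), (26.791501998901367, 42.41987609863281), 7.125016689300537)
```

View pics/v10.png

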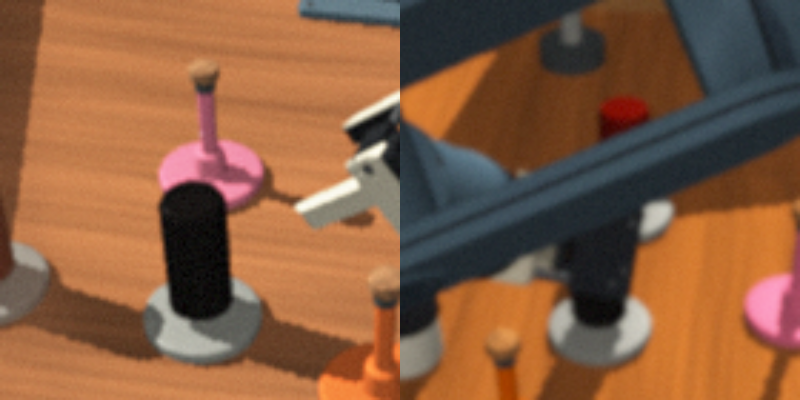

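The tumbler hangs upright on the free stand, with its top at scene crop (192,197) and the gripper clear. One height check from the top face, then I'll hand in.

Run:
```python
from h import *
print("top face centre on z=.136:",plane("scene",(160+192.5/2.857,130+199/2.857),.136).round(4),"cap ref ~ (.598,-.088)")
s=r.observe();print(s['time'],np.abs(s['joint_velocities']).max());print(r.sign_off())
```

```text
top face centre on z=.136: [ 0.6038 -0.0841  0.136 ] cap ref ~ (.598,-.088)
17.4333 0.004174362307834225
the job is handed in; nothing more can be done
None
```

The black tumbler is hanging mouth-down on the bare peg, and I handed the job in at about 17.4 s. The sign-off gives no verdict.

**What I did:** I gripped the tumbler in its cradle at up to 20 N with the tool leaning 40°. I lifted it level, turned it mouth-down about the jaw axis and carried it over the peg. I then lowered it in about 2 mm steps until the cap took the weight. The highest reading on the arm while pressing was 2.8 N upward, roughly 4–5 N on the cap with the weight added. I backed off 2 mm, opened the jaws and pulled straight back.

**Last checks:**
- **Tumbler:** in the scene view it stands straight on the stand with the gripper clear. In the side view the arm partly hides it.
- **Forces and motion:** the force on the arm was near zero and the arm was still.
- **Other objects:** nothing I did came near the red tumbler, pot or spatula, and they looked in place in the earlier full views. The final crops show only part of the red tumbler and the pot, and not the spatula.
- **Position, which disagreed slightly:** a rough single-view ray put the top of the tumbler about 6–7 mm from my estimate of the cap centre, within the 14 mm allowed. Just before release the arm's own position put it within about 2 mm. The scene camera had also read 3–4 mm further out in x than the two-view position when I first measured the peg.

One move was refused before anything moved because its rows lacked "turn"; I repeated it correctly.

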